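# Load a glass plate on the copying stand

### The job

Lift the focus target off the copying stand's narrow sprung ledge and stand it upright on a free spot of the table. Then take the tallest of the four mounted glass plates out of the archive box, stand it centred on the ledge so that it leans flat against the light panel, press it gently down along the panel until the catch bolt snaps over the ledge, and let go. Lower things into place without dropping or toppling them, keep off the camera, and leave the other plates in their slots and the album, carton and loupe where they are.

Things in the scene. Friction and masses are not known exactly. Their poses are not given: they have to be found in the camera images.
- tall_plate: The tallest plate, to be loaded: a glass photograph in a rigid cream board mount with a dark window, 120 mm wide (y), 165 mm tall (z), 10 mm thick (x), about 300 g; front and back alike. Stands on edge in a slot of the box. Origin: centre of its lower edge, z up along its height. In the box its upper edge is 170 mm above the table.
- wide_plate: The wide plate, to be left: a glass photograph in a rigid cream board mount with a dark window, 150 mm wide (y), 110 mm tall (z), 10 mm thick (x), about 260 g; front and back alike. Stands on edge in a slot of the box. Origin: centre of its lower edge, z up along its height.
- square_plate: The square plate, to be left: a glass photograph in a rigid cream board mount with a dark window, 105 mm wide (y), 105 mm tall (z), 10 mm thick (x), about 180 g; front and back alike. Stands on edge in a slot of the box. Origin: centre of its lower edge, z up along its height.
- small_plate: The small plate, to be left: a glass photograph in a rigid cream board mount with a dark window, 85 mm wide (y), 100 mm tall (z), 10 mm thick (x), about 140 g; front and back alike. Stands on edge in a slot of the box. Origin: centre of its lower edge, z up along its height.
- box: Open kraft archive box, fixed, 186 (x) by 172 mm (y), walls 5 mm, 80 mm high, grey foam inside up to 68 mm. Four slots in the foam, 12.5 mm wide, 160 mm long, run along y at x = -66, -22, 22, 66 mm, floors 5 mm above the table; a plate stands in each, in any order. Origin: under its centre, on the table; z up.
- stand: Copying stand, fixed, left or right of the box, turned up to 20 degrees. Base plate 170 mm wide, x = -120 to 240 mm, 12 mm thick; on it a light panel 150 mm wide, 18 mm thick, leaning back 30 degrees from upright towards -x, its face looking to +x and up; two rods prop it from behind, down to x = -105 mm; a camera faces it. Origin: on the table, under the face's point at z = 65 mm; z up.
- panel_top (a point): Middle of the upper edge of the panel's face: 100 mm up the slope from the face's point above the stand's origin, so at x = -50, z = 152 mm of the stand. Nothing stands behind or above the panel's upper edge. Axes as the stand's.
- ledge (a point): Middle of the ledge, in the corner of its top and the panel's face; moves with it. x: square off the face, y: along the ledge, z: up the slope. Ledge: bar 130 mm long (y), 16 mm deep (x 0 to 16), 8 mm thick, square to the panel, no lip. Seated plate: origin at x = 5 mm, y = 0, z = 0, axes along these either way round; its top 90 mm clear the panel with the ledge up, 65 mm with it down.
- shuttle (a joint): How far the ledge is pushed down the slope (m): 0 = up, held by springs even with the plate on it; 0.033 = buffered stop. Damped. Springs take 8 N at the start, 13.5 N at the stop, less the weight carried, plus up to 8 N from 0.005 on while the catch is pushed aside (more if fast). Past 0.0245 the catch snaps over the ledge's end and holds it at about 0.024; let go earlier, it rises again.
- catch (a joint): Sprung catch bolt like a door latch (m), in a housing beside the panel at the ledge's +y end (y = 77 to 126 mm of the ledge). 0 = home, out towards the ledge; the passing ledge pushes it aside, up to 0.006; it springs back within 0.3 s of being cleared.
- camera: Black camera on a post of the stand, looking square at the panel; not to be touched. Origin and axes are the stand's, in which it fills x = 50 to 215, y = -70 to 70, z = 160 to 310 mm, above its post. Its lens, 72 mm across, begins 130 mm off the panel's face, its axis 75 mm up the slope from the face's point above the stand's origin.
- target: Focus target: grey plastic block with a printed test pattern on front and back, 24 mm thick (x), 80 mm wide (y), 130 mm tall (z), 250 g. At the start it stands on the raised ledge, within 20 mm of its middle, leaning back flat on the panel, its top 55 mm clear above the panel's edge. Origin: centre of its foot; z up along its height.
- album: Dark closed album lying flat, 150 (x) by 200 mm (y), 28 mm thick, origin under its centre. A bystander.
- plate_carton: Closed kraft carton lying flat, 105 (x) by 135 mm (y), 30 mm tall, origin under its centre. A bystander.
- loupe: Black magnifier standing upright, 54 mm in diameter, 52 mm tall, origin under its centre. A bystander.
There are look-alikes about, which are no part of the job. What is shaped like the square_plate but purple, red or yellow is not meant.

How it is judged:
By the outcome, as a careful person would: the job done as asked, in the order asked, and still so for the second after the job is handed in, with the robot touching nothing.
It also fails if it takes over 67 s, if anything falls off the work surface, if the arm or the gripper's body presses on something with over 40 N, if the wrist force passes 120 N, or if a joint passes its speed limit or range.

### The arm

A 6-joint arm with a two-finger parallel gripper is mounted at the origin on the work surface. World frame = base frame: x ahead of the robot, y to its left, z up, the work surface at z = 0. Lengths are in mm, angles in rad, forces in N, time in s.
With the tool pointing down it reaches from about 400 to 925 mm from the base axis. Payload 12.5 kg.
Tool frame: the origin (TCP) lies midway between the tips of the shut fingers; the grasp point (between the pads) lies 19 mm behind it; z points along the fingers, y is the line along which they close (so a half turn about z gives the same grasp; the last joint's range is limited). The gripper opens to 95 mm and grips with 3 to 60 N. Pads are 20 mm wide; open, the fingers measure 119 mm over their backs; the gripper's body (75 mm by 180 mm) begins 59 mm behind the grasp point.
Start: joints at [-1.409, 0.491, 1.559, -0, 1.092, -0.106], TCP at [165.404, -602.734, 214.661] pointing down, gripper open.
Joint ranges: [-3.1, 3.1], [-0.84, 2.19], [0.05, 2.79], [-1.13, 4.28], [0.06, 2.93], [-2.69, 2.69]. Speed limits (rad/s): [2.22, 2.22, 2.79, 3.14, 3.14, 3.14].

### API

Orientations are given as [roll, pitch, yaw] about the fixed x, y, z axes, in that order (R = Rz(yaw) Ry(pitch) Rx(roll)).
In Python, from cell import readout, eyes, env gives the robot as it stands.
- The arm moves only by the tool move_arm, never from a script. Its argument "plan" is a list of rows, each a list of 3 entries, a list of its own where there are three numbers: the turn, a rotation vector about the tool's x, y, z in degrees, then the shift along the tool's x, y, z in m, then the gripper command: -1 is shut, 1 is fully open, values between are in proportion. In form: [[[ax, ay, az], [x, y, z], jaw], ...]. A call has 1 to 5 rows; each row is the pose to reach, as a shift and turn from the pose commanded when the call began, along the tool's axes at that moment; what a row does not reach only later rows make up. A row lasts 1/8 s, in which the tool goes at most 62.5 mm and 10.7 degrees, less where a joint would pass 70% of its speed; a pose out of reach is approached as far as the arm can. A call with a gripper value outside its range is refused whole. The fingers move at their own pace and stop on an object; the grip force is fixed at half the most. Time passes only in rows, so rows that repeat a pose let the fingers close. It gives the time, the measured TCP pose, the force, the opening and the grip force at its end, in the units of the state.
- readout.state(): the state, without advancing time (a new reading comes with each control period).
- eyes.read_camera(name): name is "scene" or "top" or "wrist"; returns a dict with "img" (420x560x3 uint8, red, green, blue), "K" (3x3 intrinsics, pixels), "extrinsics" (4x4, takes a point from camera to world coordinates). Camera axes: x right, y up, looking along -z (the intrinsics and any distortion apply to the point x, -y, -z); pixel columns grow to the right and rows downward; lengths in mm; the calibration is good to about 2 mm. A picture is of the moment at which its call begins. There is no depth.
- env.job_done(): hands the job in; it is judged then, once.
Trained networks look in a picture, given as the dict that the camera call returned (one of the last four; its "shot" number tells which), for a name from the list of things; names that differ only in an ending like _2 or _b are one class to them, and where a whole thing is asked for, a point or a joint stands for the part that bears it (a point fixed in the world has none). Each returns a list of dicts, best first, with "score" (0 to 1); they miss things now and then, are a little off and sometimes report something else, mostly with a low value. They report only what shows in the picture. A call takes as long as a camera call. They do not tell look-alikes from the thing itself.
- eyes.cut_out(picture, name): "mask" (420x560 bool, what is visible of it) and "uv" ([column, row] in pixels, amid what is visible of it).
The state is a dict: "t": time; "joints": joint angles; "qvel": joint speeds; "tau": joint torques, N m; "eef_pos": TCP position; "tcp_rot": TCP orientation; "ft_force": force on the tool from outside, world axes, zero at the start; "moment": the same for the moment, N m; "opening": opening from 0.0 (shut) to 1.0 (fully open); "grip_force": force on a finger pad.
Only numpy, scipy, OpenCV 4.12 (cv2) and the standard library are available. Lean on these libraries where they do the work, as an engineer would, in place of code of your own. Each camera call takes 0.05 s, during which the arm holds its last target. There are 200 camera calls.

## Working session

There is one attempt and no reset: what is moved stays moved. The work goes in short steps, Python scripts to look and compute and a tool call to move; the robot and the scene stay as the last step left them, time stands still between calls to the robot, and variables do not carry over. Pictures are saved under pics/ and viewed, at most 10 in all, crops included, and the job is handed in when it is done.

Besides the shell and the picture viewer there is one more tool, called as name([rows], argument=value, ...), one row to a line, values as JSON. move_arm: Moves the arm, as the interface text tells. Its arguments: {"type":"object","properties":{"plan":{"type":"array","items":{"type":"array"}}},"required":["plan"]}

```bash
mkdir -p pics; ls; cat > h.py <<'E'
import numpy as np,cv2
from cell import readout,eyes,env
def save(p,n): cv2.imwrite('pics/'+n,cv2.cvtColor(p['img'],cv2.COLOR_RGB2BGR))
def ray(p,uv):
    K=np.array(p['K']);E=np.array(p['extrinsics'])
    d=np.linalg.inv(K)@np.array([uv[0],uv[1],1.]);d=E[:3,:3]@(d*[1,-1,-1]);return E[:3,3],d
def atz(p,uv,z):
    o,d=ray(p,uv);return o+d*(z-o[2])/d[2]
def proj(p,X):
    K=np.array(p['K']);E=np.array(p['extrinsics'])
    c=(np.asarray(X,float)-E[:3,3])@E[:3,:3]*[1,-1,-1];q=c@K.T;return q[...,:2]/q[...,2:]
E
python3 - <<'E'
from h import *
s=readout.state();print(s)
P={n:eyes.read_camera(n) for n in('scene','top')}
im=np.hstack([P['scene']['img'],P['top']['img']])
for n in P:
    p=P[n];save(p,n+'0.png');print(n,p.keys(),p['K'],p['extrinsics'])
    for o in 'tall_plate wide_plate square_plate small_plate box stand camera target album plate_carton loupe'.split():
        for r in eyes.cut_out(p,o)[:2]:
            ys,xs=np.nonzero(r['mask']);print(n,o,round(r['score'],2),np.round(r['uv']),xs.min(),xs.max(),ys.min(),ys.max())
E
```

```text
pics
{'t': 0.0, 'joints': array([-1.40858759e+00,  4.91559140e-01,  1.55948815e+00, -7.64445075e-06,
        1.09168597e+00, -1.05603654e-01]), 'qvel': array([ 0.00016719, -0.00132001,  0.00258728, -0.00052453, -0.0005628 ,
       -0.0012997 ]), 'tau': array([ 1.37977477e-03, -6.12644434e+01, -2.58182305e+01,  6.92837290e-02,
        4.83730668e-02, -1.05333893e-04]), 'eef_pos': array([ 165.364777  , -602.45741946,  214.04868222]), 'tcp_rot': array([-3.14045769e+00, -1.13486253e-04,  2.67815856e-01]), 'ft_force': array([-0.36521962,  0.66528332, -0.55491357]), 'moment': array([ 0.03706499,  0.0127311 , -0.03291904]), 'grip_force': 0.0, 'opening': 0.9993690991015396}
scene dict_keys(['img', 'K', 'extrinsics', 'shot']) [[423.96145608   0.         277.36005449]
 [  0.         423.96145608 215.14356187]
 [  0.           0.           1.        ]] [[ 7.08322286e-01 -5.43240152e-01  4.50743470e-01  1.07124582e+03]
 [ 7.05838292e-01  5.52740850e-01 -4.43023542e-01 -4.24462648e+02]
 [-8.47615289e-03  6.31955449e-01  7.74958364e-01  1.05170715e+03]
 [ 0.00000000e+00  0.00000000e+00  0.00000000
[... 1219 characters left out ...]
00000e+00]]
top tall_plate 0.94 [374. 213.] 352 399 204 223
top wide_plate 0.95 [387. 172.] 364 414 160 183
top square_plate 0.92 [336. 125.] 320 358 118 134
top square_plate 0.77 [382. 202.] 362 399 193 209
top small_plate 0.64 [383. 188.] 369 397 180 192
top box 0.86 [376. 194.] 340 419 154 235
top stand 0.95 [251. 189.] 202 287 130 257
top stand 0.57 [372. 212.] 351 399 203 224
top camera 0.64 [248. 153.] 225 279 130 186
top target 0.74 [234. 222.] 218 255 207 239
top album 0.96 [142. 234.] 106 183 202 270
top plate_carton 0.58 [395. 140.] 371 420 120 161
top plate_carton 0.25 [236. 221.] 218 254 208 239
top loupe 0.59 [293. 217.] 282 299 209 227
top loupe 0.19 [147. 232.] 105 185 201 270
```

```bash
python3 - <<'E'
import cv2
a=cv2.imread('pics/scene0.png');b=cv2.imread('pics/top0.png')
x=cv2.resize(a[120:420,130:400],None,fx=1.6,fy=1.6);y=cv2.resize(b[90:290,90:440],None,fx=2.28,fy=2.28)
cv2.imwrite('pics/s.png',cv2.resize(a[120:420,140:400],None,fx=2,fy=2));cv2.imwrite('pics/t.png',y)
E
```

```text
(no output)
```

View pics/s.png

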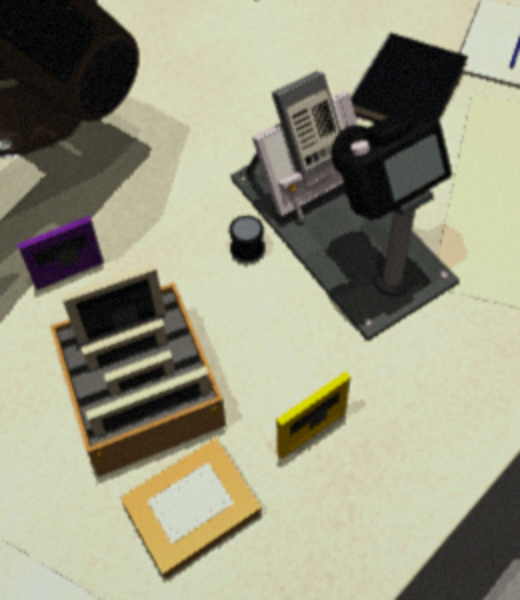

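View pics/t.png

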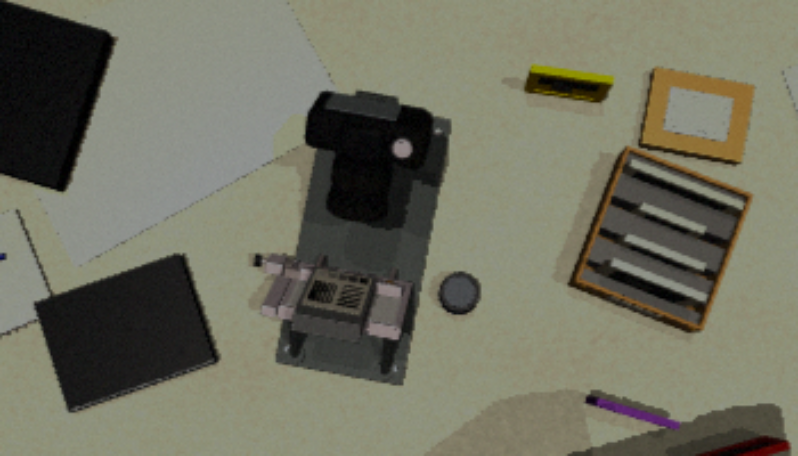

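In the scene crop, the tall plate is the rearmost in the box (115,308), the yellow (313,415) and purple (60,250) plates are look-alikes, and the target is on the panel at (310,120). The top crop shows the plate's upper edge at (660,280), the target at (340,292) and the catch housing on the left at (275,265).

Candidates for the plate are the four in the box, and the one at scene pixel (199,271) stands highest. Next I fit the poses.

```bash
python3 - <<'E'
from h import *
from scipy.optimize import least_squares
t=eyes.read_camera('top');s=eyes.read_camera('scene')
f=lambda c:np.array(c)/2.28+90
g=lambda c:np.array(c)/2+[140,120]
def T(p,L): # p=x,y,yaw
    L=np.asarray(L,float);c,n=np.cos(p[2]),np.sin(p[2])
    return np.c_[p[0]+c*L[:,0]-n*L[:,1],p[1]+n*L[:,0]+c*L[:,1],L[:,2]]
def fit(items,x0):
    r=lambda p:np.concatenate([(proj(c,T(p,[L]))[0]-uv) for c,L,uv in items])
    q=least_squares(r,x0,loss='soft_l1');print(np.round(q.x,3),'deg',np.degrees(q.x[2]).round(2));print(np.round(r(q.x).reshape(-1,2),1).tolist());return q.x
# box: x axis up-ish image
b=fit([(t,[93,86,80],f((627,149))),(t,[93,-86,80],f((749,194))),(t,[-93,-86,80],f((700,329))),(t,[-93,86,80],f((575,285))),
 (s,[-93,86,80],g((176,285))),(s,[93,86,80],g((222,402))),(s,[-93,-86,80],g((53,325))),(s,[93,-86,80],g((96,450)))],[400,-100,-.3])
st=fit([(t,[-120,85,12],f((277,358))),(t,[-120,-85,12],f((404,383))),(t,[240,-85,12],f((450,118))),
 (s,[-120,-85,12],g((232,177))),(s,[240,-85,12],g((368,335))),(s,[240,85,12],g((458,280)))],[400,150,-.2])
np.save('fit.npy',[b,st])
# tall plate top edge ends from mask
for nm in('tall_plate',):
  for c in(t,s):
    m=eyes.cut_out(c,nm)[0]['mask'].astype(np.uint8)
    print(cv2.minAreaRect(np.argwhere(m)[:,::-1].astype(np.float32)))
    P=T(b,[[sx*22,y,170] for sx in(-3,) for y in(60,-60)]);print(np.round(proj(c,P),1).tolist())
ds=np.sin(np.pi/6);dc=np.cos(np.pi/6)
def L(x,y,z,z0): # panel frame: origin face pt above stand's origin (z=65)
    return [x*dc-z*ds, y, 65+x*ds+z*dc]
out=[]
for c,n in((t,'top'),(s,'scene')):
    im=cv2.cvtColor(c['img'],cv2.COLOR_RGB2BGR)
    im=cv2.resize(im,None,fx=3,fy=3)
    def poly(P,col,close=True): cv2.polylines(im,[np.int32(np.round(proj(c,P)*3+1))],close,col,1)
    for z in(80,): poly(T(b,[[93,86,z],[93,-86,z],[-93,-86,z],[-93,86,z]]),(0,0,255))
    poly(T(b,[[-71,60,170],[-61,60,170],[-61,-60,170],[-71,-60,170]]),(255,0,0))
    poly(T(st,[[-120,85,12],[-120,-85,12],[240,-85,12],[240,85,12]]),(0,0,255))
    poly(T(st,[L(0,75,100,0),L(0,-75,100,0),L(0,-75,0,0),L(0,75,0,0)]),(0,200,0))
    for zb in (25,): poly(T(st,[L(24,40,zb+130,0),L(24,-40,zb+130,0),L(24,-40,zb,0),L(24,40,zb,0)]),(255,255,0))
    print(n); out.append(im)
a=out[0][380:780,580:1280];cv2.imwrite('pics/o1.png',a)
cv2.imwrite('pics/o2.png',out[1][400:1000,420:1120])
E
```

```text
[ 5.76163e+02 -1.93973e+02 -3.92000e-01] deg -22.46
[[-1.3, -2.5], [0.6, -0.2], [-0.9, 0.3], [-1.9, -2.9], [-0.7, -1.3], [0.1, -1.1], [-1.5, 0.3], [-5.0, 1.2]]
[ 5.25510e+02  1.97279e+02 -1.80000e-01] deg -10.33
[[-0.8, 1.3], [-0.6, 0.1], [-0.2, -0.7], [-2.7, 0.0], [-0.3, 2.5], [0.5, 0.2]]
((375.32275390625, 213.96725463867188), (48.555381774902344, 8.930837631225586), 20.772254943847656)
[[356.9, 204.0], [398.4, 220.6]]
((197.28733825683594, 271.74493408203125), (25.947275161743164, 49.471229553222656), 71.02959442138672)
[[217.2, 253.3], [170.1, 269.3]]
top
scene
```

View pics/o1.png

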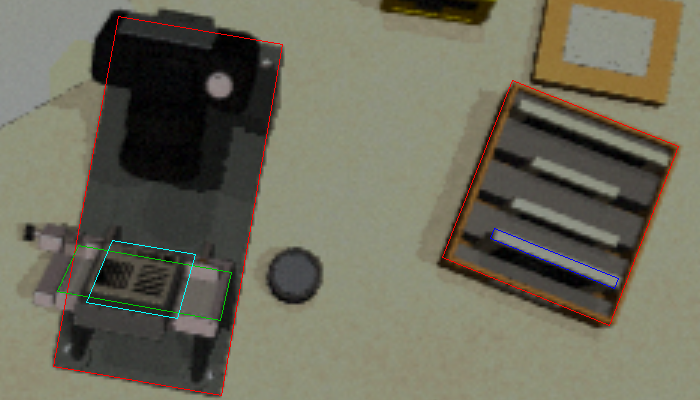

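View pics/o2.png

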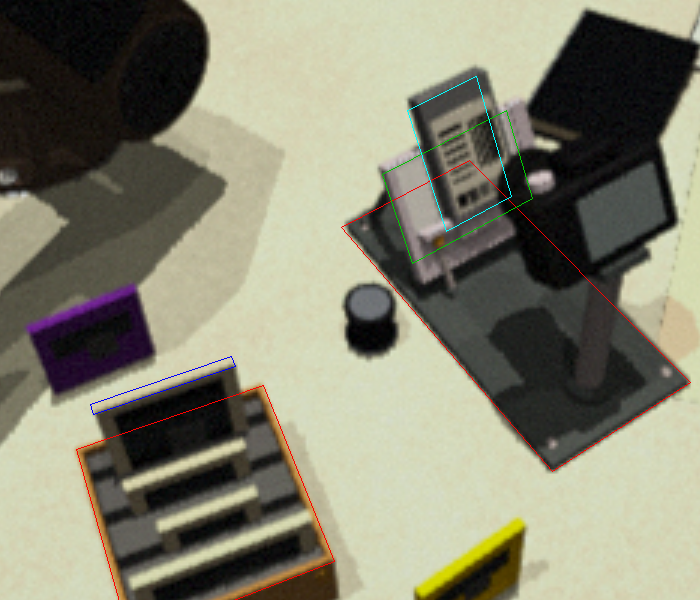

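```bash
cat >> h.py <<'E'
from scipy.spatial.transform import Rotation as R
from scipy.optimize import minimize
b,st=np.load('fit.npy')
C,S=np.cos(np.pi/6),np.sin(np.pi/6)
def Tw(p,L):
    L=np.atleast_2d(np.asarray(L,float));c,n=np.cos(p[2]),np.sin(p[2])
    return np.c_[p[0]+c*L[:,0]-n*L[:,1],p[1]+n*L[:,0]+c*L[:,1],L[:,2]]
def pan(n,y,s,st=st): # panel frame: n off face, s up slope from point above stand origin
    n,y,s=np.broadcast_arrays(n,y,s);return Tw(st,np.c_[np.ravel(n*C-s*S),np.ravel(y),np.ravel(65+n*S+s*C)])
def Rpan(tilt=30,yaw=None):
    t=np.radians(tilt);z=[np.sin(t),0,-np.cos(t)];y=[np.cos(t),0,np.sin(t)]
    return R.from_euler('z',st[2] if yaw is None else yaw)*R.from_matrix(np.c_[[0,1,0],y,z])
def go(pos,rot,frm=None):
    s=readout.state()
    p0,r0=(s['eef_pos'],R.from_euler('xyz',s['tcp_rot'])) if frm is None else frm
    rv=(r0.inv()*rot).as_rotvec(degrees=True);sh=r0.inv().apply(np.asarray(pos)-p0)/1000
    print('turn',rv.round(1).tolist(),np.linalg.norm(rv).round(1),'shift',sh.round(4).tolist(),np.linalg.norm(sh).round(3))
    return np.asarray(pos),rot
E
python3 - <<'E'
from h import *
t=eyes.read_camera('top');s=eyes.read_camera('scene')
print('loupe',atz(t,eyes.cut_out(t,'loupe')[0]['uv'],45),'yellow',atz(t,(336,125),60),'purple',atz(t,f:=(np.array([632,412])/2.28+90),60))
M=[(c,eyes.cut_out(c,'target')[0]['mask']) for c in(t,s)]
k=np.array([[i,j,l] for i in(0,24) for j in(-40,40) for l in(0,130)])
def cost(p,full=False):
    q=np.array([st[0]+p[0],st[1]+p[1],st[2]+p[2]/50]);out=[]
    for c,m in M:
        P=pan(k[:,0],k[:,1],25+k[:,2],q)
        h=cv2.convexHull((proj(c,P)*16).astype(np.int32));a=np.zeros((420*4,560*4),np.uint8)
        cv2.fillConvexPoly(a,np.int32(h/4+2),1);a=a.reshape(420,4,560,4).mean((1,3))
        out.append(np.minimum(a,m).sum()/np.maximum(a,m).sum())
    return out if full else -sum(out)
r=minimize(cost,[0,0,0],method='Nelder-Mead',options=dict(initial_simplex=[[0,0,0],[10,0,0],[0,10,0],[0,0,5]]))
print(r.x,cost(r.x,True),cost([0,0,0],True))
Rd=R.from_euler('xyz',[np.pi,0,1.18])
f=go([470,-220,380],Rd)
f=go(pan(12,0,230)[0],Rpan(),f);print(f[0])
print('plate top centre',[atz(t,eyes.cut_out(t,'tall_plate')[0]['uv'],170)])
E
```

```text
loupe [515.16932125  60.16518819  45.        ] yellow [782.84005475 -73.33061593  60.        ] purple [ 354.34119018 -156.2295658    60.        ]
[ 0.04697836 10.07383348 -0.75630082] [np.float64(0.9411176313683649), np.float64(0.8688636142704385)] [np.float64(0.7838798651547656), np.float64(0.7191271431752394)]
turn [0.0, 0.0, -52.3] 52.3 shift [0.395, -0.2885, -0.1654] 0.516
turn [-29.9, 3.2, -11.8] 32.3 shift [0.3851, -0.2099, 0.1098] 0.452
[422.59862242 216.04316356 270.18584287]
plate top centre [array([ 517.38437725, -157.95922724,  170.        ])]
```

move_arm([
  [[0,0,0],[0.047,-0.035,-0.02],1],
  [[0,0,0],[0.094,-0.07,-0.04],1],
  [[0,0,0],[0.141,-0.105,-0.06],1],
  [[0,0,0],[0.188,-0.14,-0.08],1],
  [[0,0,0],[0.235,-0.175,-0.1],1],
])

```text
t: 2.33
eef_pos: [346.6, -370.2, 315.5]
tcp_rot: [3.141, -0.0, 0.268]
ft_force: [1.1, -0.6, 0.5]
opening: 1.001
grip_force: 0.0
```

move_arm([
  [[0,0,-10],[0.032,-0.023,-0.013],1],
  [[0,0,-20.5],[0.064,-0.046,-0.026],1],
  [[0,0,-31],[0.096,-0.07,-0.04],1],
  [[0,0,-41.5],[0.13,-0.093,-0.053],1],
  [[0,0,-52],[0.16,-0.115,-0.066],1],
])

```text
t: 2.95
eef_pos: [470.3, -217.3, 381.2]
tcp_rot: [3.141, 0.0, 1.182]
ft_force: [-1.0, -0.7, 0.3]
opening: 0.999
grip_force: 0.0
```

```bash
python3 - <<'E'
from h import *
print(readout.state()['eef_pos'],readout.state()['tcp_rot'])
go(pan(12,10,230)[0],Rpan())
f=go(pan(14,10,235)[0],Rpan());go(pan(12,10,118)[0],Rpan(),f)
E
```

```text
[ 470.31235676 -217.29767399  381.22344752] [3.14121493e+00 1.32483761e-04 1.18168057e+00]
turn [-29.9, 3.1, -11.7] 32.2 shift [0.3926, -0.2107, 0.1109] 0.459
turn [-29.9, 3.1, -11.7] 32.2 shift [0.3925, -0.2114, 0.1056] 0.458
turn [0.0, 0.0, 0.0] 0.0 shift [0.0, -0.002, 0.117] 0.117
```

move_arm([
  [[0,0,0],[0.048,-0.026,0],1],
  [[0,0,0],[0.096,-0.052,0],1],
  [[0,0,0],[0.144,-0.078,0],1],
  [[0,0,0],[0.192,-0.104,0],1],
  [[0,0,0],[0.24,-0.13,0],1],
])

```text
t: 3.58
eef_pos: [441.5, 54.7, 380.8]
tcp_rot: [3.141, -0.0, 1.175]
ft_force: [0.3, -0.7, 0.3]
opening: 1.002
grip_force: 0.0
```

move_arm([
  [[-7.5,0.8,-3],[0.05,-0.027,0.02],1],
  [[-15,1.6,-6],[0.1,-0.054,0.04],1],
  [[-22.5,2.4,-9],[0.152,-0.081,0.07],1],
  [[-29.9,3.1,-11.7],[0.153,-0.081,0.106],1],
  [[-29.9,3.1,-11.7],[0.153,-0.081,0.106],1],
])

```text
t: 4.2
eef_pos: [423.8, 225.6, 272.3]
tcp_rot: [2.622, 0.005, 1.387]
ft_force: [0.6, 0.3, 0.4]
opening: 1.002
grip_force: 0.0
```

```bash
python3 - <<'E'
from h import *
s=readout.state();print(s['eef_pos'],s['tcp_rot'],pan(14,10,235),s['joints'])
w=eyes.read_camera('wrist');print(w['extrinsics'])
im=cv2.cvtColor(w['img'],cv2.COLOR_RGB2BGR)
def poly(P,c): cv2.polylines(im,[np.int32(np.round(proj(w,P)))],True,c,1)
poly(pan([0,0,0,0],[75,-75,-75,75],[100,100,40,40]),(0,255,0))
poly(pan([0,0,24,24],[50,-30,-30,50],[155]*4),(255,255,0))
cv2.imwrite('pics/w1.png',im)
E
```

```text
[423.83704487 225.63671148 272.25786718] [2.6224065  0.00484269 1.38732633] [[423.63690987 226.01871894 275.51596989]] [ 0.53967038  0.11520318  2.06732266 -0.58661633  0.64206498  1.14151595]
[[ 8.53742382e-01  3.01136184e-01 -4.24783409e-01  3.55308591e+02]
 [-1.56186482e-01  9.26337885e-01  3.42788428e-01  3.12117338e+02]
 [ 4.96718963e-01 -2.26307583e-01  8.37887313e-01  4.20568661e+02]
 [ 0.00000000e+00  0.00000000e+00  0.00000000e+00  1.00000000e+00]]
```

View pics/w1.png

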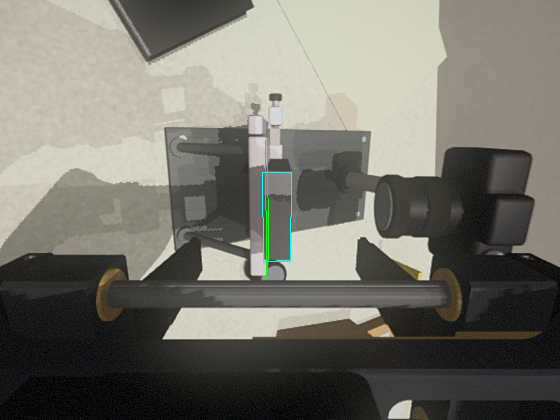

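```bash
python3 - <<'E'
from h import *
w=eyes.read_camera('wrist')
for nm in('target','catch','ledge','panel_top'):
  for r in eyes.cut_out(w,nm)[:1]:
    print(nm,r['score'],r['uv'],cv2.minAreaRect(np.argwhere(r['mask'])[:,::-1].astype(np.float32)))
print(proj(w,pan([0,0,24,24,0,0],[50,-30,-30,50,75,-75],[155,155,155,155,100,100])).round(1).tolist())
im=cv2.cvtColor(w['img'],cv2.COLOR_RGB2BGR)[80:300,150:390];cv2.imwrite('pics/w2.png',cv2.resize(im,None,fx=2.7,fy=2.7,interpolation=2))
E
```

```text
target 0.66 [272.9, 208.9] ((273.5, 209.0), (100.0, 29.0), 90.0)
catch 0.67 [271.0, 96.4] ((272.0, 111.0), (34.0, 12.0), 90.0)
ledge 0.73 [273.1, 147.0] ((272.5, 143.5), (29.0, 11.0), 90.0)
panel_top 0.62 [324.0, 189.5] ((346.6439208984375, 177.3422393798828), (179.88270568847656, 361.41058349609375), 85.0199966430664)
[[258.4, 172.8], [260.3, 261.3], [286.9, 261.3], [287.2, 172.7], [261.6, 140.3], [264.2, 277.8]]
```

View pics/w2.png

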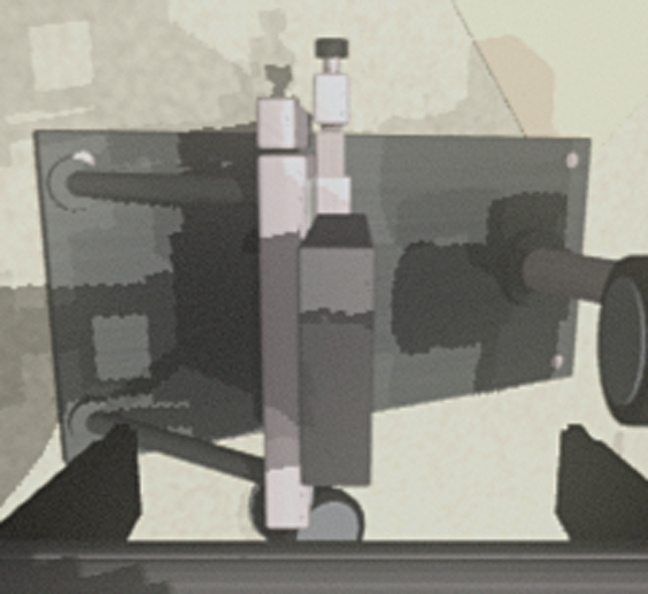

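The crop shows the target's top at full-frame pixels (261–288, 172–260) and the panel edge at (263, 137–275). So the stand yaw is about -11.2 deg and its y shifts by about +2.5 mm. I apply both corrections and descend.

```bash
python3 - <<'E'
from h import *
new=np.r_[Tw(st,[0.7,2.3,0])[0][:2],-0.195];np.save('fit.npy',[b,new]);print(new)
E
python3 - <<'E'
from h import *
print(pan(0,0,100),readout.state()['eef_pos'])
f=go(pan(12.5,8,145)[0],Rpan());go(pan(12.5,8,118)[0],Rpan(),f)
E
```

```text
[ 5.26610819e+02  1.99415967e+02 -1.95000000e-01]
[[477.55843536 209.10429403 151.60254038]] [427.44864871 224.87531187 276.06079959]
turn [0.1, -0.2, 0.2] 0.3 shift [0.0019, -0.0046, 0.0889] 0.089
turn [0.0, 0.0, 0.0] 0.0 shift [0.0, -0.0, 0.027] 0.027
```

move_arm([
  [[0,0,0.2],[0.002,-0.005,0.04],1],
  [[0,0,0.2],[0.002,-0.005,0.08],1],
  [[0,0,0.2],[0.002,-0.005,0.1],1],
  [[0,0,0.2],[0.002,-0.005,0.116],1],
  [[0,0,0.2],[0.002,-0.005,0.116],1],
])

```text
t: 5.12
eef_pos: [480.3, 216.4, 171.5]
tcp_rot: [2.618, -0.0, 1.379]
ft_force: [-0.3, 0.4, 0.2]
opening: 1.004
grip_force: 0.0
```

move_arm([
  [[0,0,0],[0,0,0],1],
  [[0,0,0],[0,0,0],-1],
  [[0,0,0],[0,0,0],-1],
  [[0,0,0],[0,0,0],-1],
  [[0,0,0],[0,0,0],-1],
])

```text
t: 5.75
eef_pos: [479.4, 217.4, 171.8]
tcp_rot: [2.618, -0.001, 1.381]
ft_force: [-0.2, -0.5, 0.4]
opening: 0.638
grip_force: 0.0
```

```bash
python3 - <<'E'
from h import *
s=readout.state();print(s['eef_pos'],pan(12.5,8,118),s['opening']*95,s['grip_force'],s['ft_force'])
E
```

```text
[479.36248158 217.41373594 171.75111661] [[480.89929116 216.59898993 173.44099765]] 60.60002407030244 0.0 [-0.19046732 -0.45625626  0.41393039]
```

move_arm([
  [[0,0,0],[0,0,0],-1],
  [[0,0,0],[0,0,0],-1],
  [[0,0,0],[0,0,0],-1],
  [[0,0,0],[0,0,0],-1],
  [[0,0,0],[0,0,0],-1],
])

```text
t: 6.38
eef_pos: [479.3, 217.4, 171.6]
tcp_rot: [2.618, -0.001, 1.381]
ft_force: [-1.2, 0.0, -1.3]
opening: 0.251
grip_force: 30.0
```

move_arm([
  [[0,0,0],[0,0,0],-1],
  [[0,0,0],[0,0,0],-1],
])

```text
t: 6.62
eef_pos: [479.3, 217.4, 171.6]
tcp_rot: [2.618, -0.001, 1.381]
ft_force: [-0.4, 0.5, 0.1]
opening: 0.249
grip_force: 30.0
```

move_arm([
  [[0,0,0],[0,0.001,-0.01],-1],
  [[0,0,0],[0,0.003,-0.035],-1],
  [[0,0,0],[0,0.006,-0.07],-1],
  [[0,0,0],[0,0.008,-0.11],-1],
  [[0,0,0],[0,0.008,-0.15],-1],
])

```text
t: 7.25
eef_pos: [411.6, 229.9, 306.3]
tcp_rot: [2.619, -0.001, 1.381]
ft_force: [0.8, 0.2, -2.2]
opening: 0.251
grip_force: 30.0
```

```bash
python3 - <<'E'
from h import *
p=np.array([479.3,217.4,171.6]);o=pan(0,0,0)[0]
A=np.c_[pan(1,0,0)[0]-o,pan(0,1,0)[0]-o,pan(0,0,1)[0]-o];print('n,y,s',(p-o)@A)
s=readout.state();print(s['eef_pos'],s['ft_force'],s['opening'])
Rd=R.from_euler('xyz',[np.pi,0,1.45])
f=go([455,-10,300],Rd);go([455,-10,97],Rd,f)
E
```

```text
n,y,s [ 10.086309     8.47593996 117.26774418]
[411.56612519 229.92225636 306.30873014] [ 0.75506745  0.20945993 -2.15561682] 0.25120823303611156
turn [29.9, 1.0, -3.9] 30.2 shift [-0.2274, 0.0731, 0.0492] 0.244
turn [0.0, 0.0, 0.0] 0.0 shift [0.0, -0.0, 0.203] 0.203
```

move_arm([
  [[6,0.2,-0.8],[-0.045,0.015,0.01],-1],
  [[12,0.4,-1.6],[-0.09,0.029,0.02],-1],
  [[18,0.6,-2.4],[-0.137,0.044,0.03],-1],
  [[24,0.8,-3.2],[-0.182,0.058,0.04],-1],
  [[29.9,1,-3.9],[-0.2275,0.073,0.049],-1],
])

```text
t: 7.88
eef_pos: [455.7, -12.0, 299.5]
tcp_rot: [-3.14, -0.001, 1.45]
ft_force: [2.0, 0.5, -2.0]
opening: 0.247
grip_force: 30.0
```

move_arm([
  [[0,0,0],[0,0,0.05],-1],
  [[0,0,0],[0,0,0.1],-1],
  [[0,0,0],[0,0,0.15],-1],
  [[0,0,0],[0,0,0.185],-1],
  [[0,0,0],[0,0,0.185],-1],
])

```text
t: 8.5
eef_pos: [454.9, -9.8, 112.7]
tcp_rot: [-3.138, -0.0, 1.451]
ft_force: [0.6, 0.1, -1.8]
opening: 0.252
grip_force: 30.0
```

```bash
python3 - <<'E'
from h import *
s=eyes.read_camera('scene')
q=readout.state();print(q['eef_pos'],q['tcp_rot'],q['ft_force'])
im=cv2.cvtColor(s['img'],cv2.COLOR_RGB2BGR)[120:330,130:400];cv2.imwrite('pics/s3.png',cv2.resize(im,None,fx=2.7,fy=2.7,interpolation=2))
E
```

```text
[455.85647888  -9.89465448 114.1874372 ] [-3.14122706e+00 -3.27399178e-04  1.45065177e+00] [-0.52911715 -0.00848258 -1.83270148]
```

View pics/s3.png

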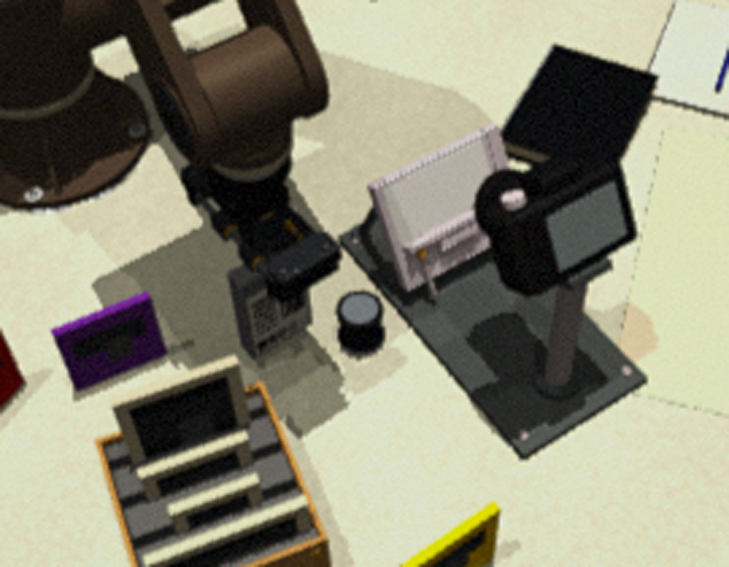

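The view shows the target upright in the gripper at crop (270,310), clear of the loupe (360,320) and the box. I lower it gently.

move_arm([
  [[0,0,0],[0,0,0.01],-1],
  [[0,0,0],[0,0,0.016],-1],
  [[0,0,0],[0,0,0.019],-1],
  [[0,0,0],[0,0,0.02],-1],
  [[0,0,0],[0,0,0.02],-1],
])

```text
t: 9.18
eef_pos: [456.2, -9.9, 94.5]
tcp_rot: [3.14, -0.0, 1.451]
ft_force: [0.5, 0.3, -2.5]
opening: 0.252
grip_force: 30.0
```

move_arm([
  [[0,0,0],[0,0,0.0005],-1],
  [[0,0,0],[0,0,0.001],-1],
  [[0,0,0],[0,0,0.0015],-1],
  [[0,0,0],[0,0,0.0015],-1],
  [[0,0,0],[0,0,0.0015],-1],
])

```text
t: 9.8
eef_pos: [456.1, -9.9, 92.9]
tcp_rot: [3.14, -0.0, 1.451]
ft_force: [-0.5, 0.7, -3.2]
opening: 0.25
grip_force: 30.0
```

move_arm([
  [[0,0,0],[0,0,0.0005],-1],
  [[0,0,0],[0,0,0.001],-1],
  [[0,0,0],[0,0,0.001],-1],
])

```text
t: 10.18
eef_pos: [456.1, -9.9, 91.8]
tcp_rot: [3.14, -0.0, 1.451]
ft_force: [-0.1, -0.7, -2.5]
opening: 0.251
grip_force: 30.0
```

move_arm([
  [[0,0,0],[0,0,0.0005],-1],
  [[0,0,0],[0,0,0.001],-1],
  [[0,0,0],[0,0,0.001],-1],
])

```text
t: 10.55
eef_pos: [456.1, -9.9, 91.0]
tcp_rot: [3.14, -0.0, 1.451]
ft_force: [-0.5, -0.7, 0.3]
opening: 0.252
grip_force: 30.0
```

move_arm([
  [[0,0,0],[0,0,0.0003],-1],
  [[0,0,0],[0,0,0.0003],-1],
])

```text
t: 10.8
eef_pos: [456.1, -10.0, 90.9]
tcp_rot: [3.14, -0.0, 1.451]
ft_force: [-1.6, -1.4, 6.1]
opening: 0.251
grip_force: 30.0
```

move_arm([
  [[0,0,0],[0,0,0],-0.4],
  [[0,0,0],[0,0,0],-0.35],
  [[0,0,0],[0,0,0],-0.3],
  [[0,0,0],[0,0,0],-0.25],
  [[0,0,0],[0,0,0],-0.2],
])

```text
t: 11.42
eef_pos: [456.1, -9.9, 90.5]
tcp_rot: [3.14, -0.0, 1.451]
ft_force: [-0.2, 0.0, 0.9]
opening: 0.395
grip_force: 0.0
```

move_arm([
  [[0,0,0],[0,0,-0.01],-0.1],
  [[0,0,0],[0,0,-0.03],-0.1],
  [[0,0,0],[0,0,-0.08],-0.1],
  [[0,0,0],[0,0,-0.13],-0.1],
  [[0,0,0],[0,0,-0.19],-0.1],
])

```text
t: 12.05
eef_pos: [455.1, -9.8, 282.7]
tcp_rot: [3.14, -0.0, 1.451]
ft_force: [0.6, -0.3, 0.7]
opening: 0.449
grip_force: 0.0
```

```bash
python3 - <<'E'
from h import *
t=eyes.read_camera('top');s=eyes.read_camera('scene')
for c in(t,s):
    m=eyes.cut_out(c,'target')[0];print(m['score'],m['uv'],atz(c,m['uv'],65))
k=[]
for c in(t,s):
    r=eyes.cut_out(c,'tall_plate')[0];im=cv2.cvtColor(c['img'],cv2.COLOR_RGB2BGR);print(r['uv'])
    u,v=np.int32(r['uv']);k.append(cv2.resize(im[v-32:v+33,u-40:u+40],None,fx=5,fy=5,interpolation=2))
cv2.imwrite('pics/p.png',np.hstack(k))
Rb=R.from_euler('xyz',[np.pi,0,b[2]+np.pi/2])
print(Tw(b,[-66,0,170]))
for y0 in(0,6):
    P=Tw(b,[[-71,y0+60,170],[-61,y0+60,170],[-61,y0-60,170],[-71,y0-60,170]]);print(proj(t,P).round(1).tolist(),proj(s,P).round(1).tolist())
E
```

```text
Traceback (most recent call last):
IndexError: list index out of range
```

```bash
python3 - <<'E'
from h import *
print(readout.state()['eef_pos'])
Rb=R.from_euler('xyz',[np.pi,0,b[2]+np.pi/2])
go(Tw(b,[-66,0,270])[0],Rb)
E
```

```text
[456.38483296  -9.97501768 283.77214488]
turn [0.4, -0.1, 15.6] 15.6 shift [-0.1506, 0.0773, 0.0144] 0.17
```

move_arm([
  [[0,0,4],[-0.04,0.02,0.003],-0.1],
  [[0,0,8],[-0.08,0.04,0.006],-0.1],
  [[0,0,12],[-0.12,0.06,0.01],-0.1],
  [[0.3,0,15.6],[-0.1506,0.077,0.014],-0.1],
  [[0.3,0,15.6],[-0.1506,0.077,0.014],-0.1],
])

```text
t: 12.82
eef_pos: [514.1, -170.2, 265.0]
tcp_rot: [-3.135, -0.0, 1.176]
ft_force: [-0.5, -0.6, 0.8]
opening: 0.452
grip_force: 0.0
```

```bash
python3 - <<'E'
from h import *
import time
for _ in range(3): w=eyes.read_camera('wrist')
s=eyes.read_camera('scene')
for n in('tall_plate','target','loupe'):
    for r in eyes.cut_out(w,n)[:1]: print('w',n,r['score'],r['uv'],cv2.minAreaRect(np.argwhere(r['mask'])[:,::-1].astype(np.float32)))
m=eyes.cut_out(s,'target')
for r in m[:1]: print('s',r['score'],r['uv'],atz(s,r['uv'],65))
print(readout.state()['eef_pos'],readout.state()['tcp_rot'])
P=lambda y0:proj(w,Tw(b,[[-71,y0+60,170],[-61,y0+60,170],[-61,y0-60,170],[-71,y0-60,170]])).round(1).tolist()
print(P(0),P(5));print(proj(w,Tw(b,[[93,86,80],[93,-86,80],[-93,-86,80],[-93,86,80]])).round(1).tolist())
a=cv2.resize(cv2.cvtColor(w['img'],cv2.COLOR_RGB2BGR),None,fx=1.4,fy=1.4);cv2.imwrite('pics/p.png',a)
E
```

```text
w tall_plate 0.81 [277.9, 204.4] ((280.9999694824219, 208.49996948242188), (128.99996948242188, 9.999998092651367), 90.0)
w loupe 0.64 [207.0, 19.5] ((202.5, 22.0), (44.0, 53.0), 90.0)
s 0.73 [233.5, 233.1] [453.95805097   2.56578348  65.        ]
[ 514.10008814 -167.98279236  266.95347925] [-3.13842583e+00  9.83689641e-06  1.17948309e+00]
[[273.9, 147.8], [285.3, 147.8], [284.6, 272.9], [274.4, 272.9]] [[273.8, 142.0], [285.3, 142.0], [284.6, 268.3], [274.4, 268.2]]
[[418.6, 121.0], [402.6, 260.1], [258.8, 259.9], [256.2, 121.1]]
```

View pics/p.png

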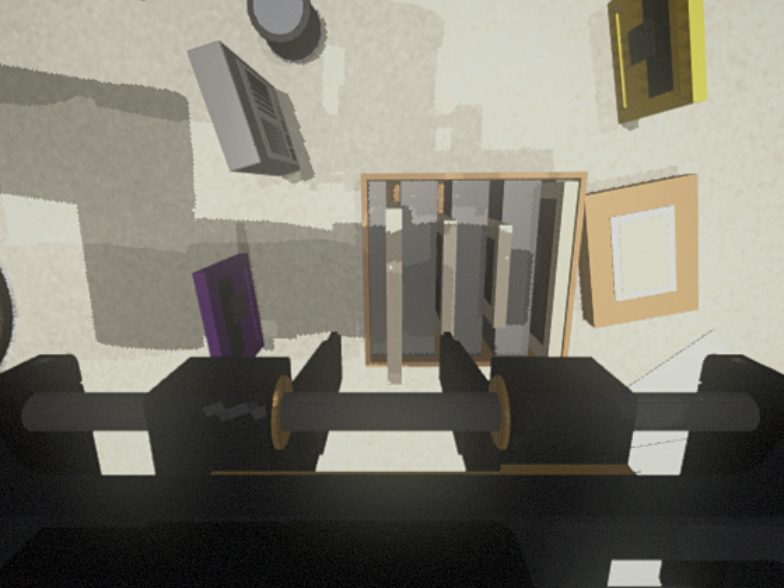

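The tall plate's upper edge is at (386–403, 207–382), within 2 mm of the prediction, and the target stands upright at (245,105). I descend on the plate.

```bash
python3 - <<'E'
from h import *
Rb=R.from_euler('xyz',[np.pi,0,b[2]+np.pi/2])
go(Tw(b,[-64.5,0,131])[0],Rb)
E
```

```text
turn [-0.2, 0.0, 0.0] 0.2 shift [-0.0003, 0.0032, 0.1359] 0.136
```

move_arm([
  [[-0.2,0,0],[0,0.003,0.04],-0.1],
  [[-0.2,0,0],[0,0.003,0.08],-0.1],
  [[-0.2,0,0],[0,0.003,0.11],-0.1],
  [[-0.2,0,0],[0,0.003,0.135],-0.1],
  [[-0.2,0,0],[0,0.003,0.135],-0.1],
])

```text
t: 13.85
eef_pos: [515.9, -169.0, 130.6]
tcp_rot: [-3.139, -0.0, 1.179]
ft_force: [0.0, -0.3, -0.3]
opening: 0.452
grip_force: 0.0
```

move_arm([
  [[0,0,0],[0,0,0],-0.1],
  [[0,0,0],[0,0,0],-1],
  [[0,0,0],[0,0,0],-1],
  [[0,0,0],[0,0,0],-1],
  [[0,0,0],[0,0,0],-1],
])

```text
t: 14.48
eef_pos: [516.3, -169.6, 131.8]
tcp_rot: [-3.141, 0.0, 1.178]
ft_force: [-2.4, 1.3, 4.6]
opening: 0.101
grip_force: 30.0
```

move_arm([
  [[0,0,0],[0,0,0],-1],
  [[0,0,0],[0,0,0],-1],
])

```text
t: 14.72
eef_pos: [516.3, -169.6, 131.8]
tcp_rot: [-3.141, 0.0, 1.178]
ft_force: [-2.3, 0.9, 5.6]
opening: 0.107
grip_force: 30.0
```

```bash
python3 - <<'E'
from h import *
s=readout.state();print({k:s[k] for k in('eef_pos','tcp_rot','ft_force','opening','grip_force')})
E
```

```text
{'eef_pos': array([ 516.33603223, -169.56194047,  131.81946263]), 'tcp_rot': array([-3.14113846e+00,  5.10088407e-05,  1.17846984e+00]), 'ft_force': array([-2.29869932,  0.88152479,  5.63777154]), 'opening': 0.10685866570885283, 'grip_force': 29.975227117538452}
```

move_arm([
  [[0,0,0],[0,0,-0.02],-1],
  [[0,0,0],[0,0,-0.06],-1],
  [[0,0,0],[0,0,-0.1],-1],
  [[0,0,0],[0,0,-0.15],-1],
  [[0,0,0],[0,0,-0.2],-1],
])

```text
t: 15.35
eef_pos: [516.4, -169.5, 332.6]
tcp_rot: [-3.141, -0.0, 1.178]
ft_force: [1.5, -1.7, -4.2]
opening: 0.107
grip_force: 30.0
```

```bash
python3 - <<'E'
from h import *
s=readout.state();print({k:s[k] for k in('eef_pos','tcp_rot','ft_force','opening','grip_force')})
f=go(pan(15,0,240)[0],Rpan())
print(f[0])
E
```

```text
{'eef_pos': array([ 516.35333355, -169.5332909 ,  332.64989309]), 'tcp_rot': array([-3.14081932e+00, -9.47179420e-05,  1.17831822e+00]), 'ft_force': array([ 1.46734019, -1.65177111, -4.19977035]), 'opening': 0.10650076874854651, 'grip_force': 29.99324530363083}
turn [-29.9, 3.0, -11.1] 32.1 shift [0.3238, -0.2365, 0.0525] 0.404
[421.62928155 220.15085035 280.34609691]
```

move_arm([
  [[0,0,0],[0.04,-0.03,0],-1],
  [[0,0,0],[0.08,-0.06,0],-1],
  [[0,0,0],[0.12,-0.09,0],-1],
  [[0,0,0],[0.16,-0.12,0],-1],
  [[0,0,0],[0.2,-0.15,0],-1],
])

```text
t: 15.98
eef_pos: [453.8, 74.0, 331.2]
tcp_rot: [-3.141, -0.0, 1.178]
ft_force: [0.8, -0.0, -3.4]
opening: 0.103
grip_force: 30.0
```

move_arm([
  [[-7.5,0.7,-2.8],[0.03,-0.022,0.01],-1],
  [[-15,1.5,-5.5],[0.06,-0.044,0.02],-1],
  [[-22.5,2.2,-8.3],[0.09,-0.066,0.032],-1],
  [[-29.9,3,-11.1],[0.124,-0.0865,0.0525],-1],
  [[-29.9,3,-11.1],[0.124,-0.0865,0.0525],-1],
])

```text
t: 16.6
eef_pos: [419.9, 221.9, 277.3]
tcp_rot: [2.62, 0.001, 1.381]
ft_force: [-0.0, 0.1, -3.5]
opening: 0.103
grip_force: 30.0
```

```bash
cat >> h.py <<'E'
def pf(p=None):
    if p is None: p=readout.state()['eef_pos']
    o=pan(0,0,0)[0];A=np.c_[pan(1,0,0)[0]-o,pan(0,1,0)[0]-o,pan(0,0,1)[0]-o];return ((p-o)@A).round(2)
E
python3 - <<'E'
from h import *
for _ in range(4): w=eyes.read_camera('wrist')
s=readout.state();print(s['eef_pos'],pf(),(Rpan().inv()*R.from_euler('xyz',s['tcp_rot'])).as_rotvec(degrees=True),s['ft_force'])
im=cv2.cvtColor(w['img'],cv2.COLOR_RGB2BGR)
print('panel pred',proj(w,pan([0,0],[75,-75],[100,100])).round(1).tolist(),'ledge ends',proj(w,pan([0,16,0,16],[65,65,-65,-65],[25]*4)).round(1).tolist())
q=pf();print('plate top',proj(w,pan([q[0]-5,q[0]+5,q[0]-5,q[0]+5],[q[1]+60]*2+[q[1]-60]*2,[q[2]+38.2]*4)).round(1).tolist(),'foot',proj(w,pan([q[0]+5]*2,[q[1]+60,q[1]-60],[q[2]-126.8]*2)).round(1).tolist())
cv2.imwrite('pics/w3.png',cv2.resize(im[60:300,130:450],None,fx=2.5,fy=2.5,interpolation=2))
E
```

```text
[422.43509684 219.71374034 279.47666138] [ 15.32  -0.27 238.81] [0.04428836 0.01917222 0.01936184] [ 0.56361224  0.18075936 -3.97789326]
panel pred [[262.4, 130.6], [264.1, 268.1]] ledge ends [[265.7, 139.5], [278.4, 139.5], [266.7, 237.5], [278.4, 237.5]]
plate top [[264.8, 162.2], [287.5, 162.2], [267.3, 385.6], [285.7, 385.6]] foot [[282.8, 146.7], [282.3, 260.5]]
```

View pics/w3.png

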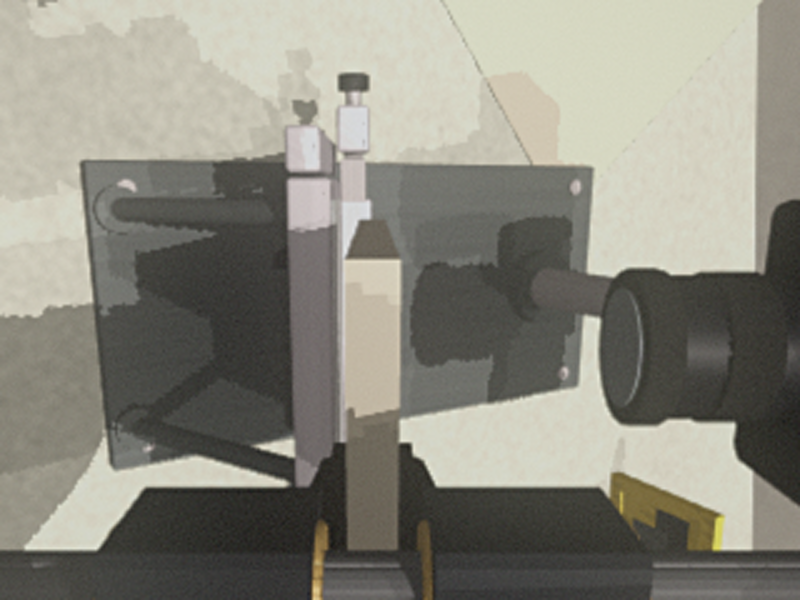

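The plate hangs parallel to the panel: its top is at crop (345–401, 258) and the ledge end at (340–372, 200). It is centred within 1 mm, so I lower it along the slope.

move_arm([
  [[0,0,0],[0.001,-0.001,0.02],-1],
  [[0,0,0],[0.001,-0.002,0.04],-1],
  [[0,0,0],[0.001,-0.004,0.06],-1],
  [[0,0,0],[0.001,-0.005,0.074],-1],
  [[0,0,0],[0.001,-0.005,0.074],-1],
])

```text
t: 17.42
eef_pos: [455.1, 213.6, 212.3]
tcp_rot: [2.619, 0.0, 1.374]
ft_force: [0.4, 0.7, -4.1]
opening: 0.101
grip_force: 30.0
```

```bash
cat > fs.py <<'E'
from h import *
s=readout.state();A=np.array([pan(1,0,0)[0],pan(0,1,0)[0],pan(0,0,1)[0]])-pan(0,0,0)[0]
print('nys',pf(),'F nys',(A@s['ft_force']).round(1),'M',s['moment'].round(2),'rot',(Rpan().inv()*R.from_euler('xyz',s['tcp_rot'])).as_rotvec(degrees=True).round(2),s['opening'],s['t'])
E
python3 -c "
from h import *
for _ in range(3): eyes.read_camera('top')
"; python3 fs.py
```

```text
nys [ 10.5    0.82 165.26] F nys [-2.5  0.1 -3.3] M [ 0.1   0.59 -0.02] rot [-0.04  0.04  0.04] 0.1039575733309178 17.575
```

move_arm([
  [[0,0,0],[0,0,0.004],-1],
  [[0,0,0],[0,0,0.008],-1],
  [[0,0,0],[0,-0.002,0.008],-1],
  [[0,0,0],[0,-0.003,0.008],-1],
  [[0,0,0],[0,-0.003,0.008],-1],
])

```text
t: 18.2
eef_pos: [455.4, 214.7, 204.2]
tcp_rot: [2.618, -0.0, 1.377]
ft_force: [0.2, 0.3, -3.2]
opening: 0.105
grip_force: 30.0
```

```bash
python3 fs.py
```

```text
nys [  6.54   1.24 156.93] F nys [-1.4  0.3 -2.9] M [0.06 0.6  0.01] rot [ 0.    0.06 -0.05] 0.10522551119037596 18.2
```

move_arm([
  [[0,0,0],[0,-0.001,0],-1],
  [[0,0,0],[0,-0.002,0],-1],
  [[0,0,0],[0,-0.002,0],-1],
])

```text
t: 18.58
eef_pos: [453.8, 215.0, 203.1]
tcp_rot: [2.618, -0.0, 1.377]
ft_force: [-0.3, 0.0, -3.3]
opening: 0.104
grip_force: 30.0
```

```bash
python3 fs.py
```

```text
nys [  4.56   1.15 156.85] F nys [-1.9 -0.  -2.7] M [ 0.1   0.6  -0.01] rot [ 0.01  0.05 -0.04] 0.10377237929679471 18.575
```

move_arm([
  [[0,0,0],[0,-0.0005,0],-1],
  [[0,0,0],[0,-0.001,0],-1],
  [[0,0,0],[0,-0.001,0],-1],
])

```text
t: 18.95
eef_pos: [453.0, 215.2, 202.7]
tcp_rot: [2.618, -0.0, 1.377]
ft_force: [-0.2, 0.4, -3.6]
opening: 0.107
grip_force: 30.0
```

```bash
python3 fs.py
```

```text
nys [  3.62   1.17 156.86] F nys [-2.   0.3 -2.9] M [0.08 0.59 0.04] rot [ 0.    0.05 -0.04] 0.10661679572532813 18.95
```

move_arm([
  [[0,0,0],[0,-0.0005,0],-1],
  [[0,0,0],[0,-0.001,0],-1],
  [[0,0,0],[0,-0.001,0],-1],
])

```text
t: 19.32
eef_pos: [452.3, 215.3, 202.3]
tcp_rot: [2.618, -0.0, 1.377]
ft_force: [2.3, -1.1, -2.9]
opening: 0.107
grip_force: 30.0
```

```bash
python3 fs.py
```

```text
nys [  2.86   1.2  156.88] F nys [ 0.7 -0.6 -3.7] M [-0.2   0.12  0.08] rot [-0.02  0.05 -0.05] 0.10694147899110329 19.325
```

move_arm([
  [[0,0,0],[0,0,0.0015],-1],
  [[0,0,0],[0,0,0.003],-1],
  [[0,0,0],[0,0,0.0045],-1],
  [[0,0,0],[0,0,0.006],-1],
  [[0,0,0],[0,0,0.006],-1],
])

```text
t: 19.95
eef_pos: [455.2, 214.8, 197.2]
tcp_rot: [2.618, -0.001, 1.377]
ft_force: [-1.9, 0.1, 2.7]
opening: 0.102
grip_force: 30.0
```

```bash
python3 fs.py
```

```text
nys [  2.83   1.24 150.96] F nys [-0.3 -0.3  3.3] M [-0.14 -0.08  0.1 ] rot [-0.02  0.07 -0.04] 0.10242392685712258 19.95
```

move_arm([
  [[0,0,0],[0,0,0.001],-1],
  [[0,0,0],[0,0,0.002],-1],
  [[0,0,0],[0,0,0.003],-1],
  [[0,0,0],[0,0,0.003],-1],
])

```text
t: 20.45
eef_pos: [456.7, 214.5, 194.6]
tcp_rot: [2.617, -0.001, 1.377]
ft_force: [-2.4, -1.3, 5.8]
opening: 0.103
grip_force: 30.0
```

```bash
python3 fs.py
```

```text
nys [  2.86   1.23 148.05] F nys [ 1.1 -1.7  6.1] M [-0.2  -0.03  0.1 ] rot [-0.03  0.07 -0.04] 0.10284091679035454 20.45
```

move_arm([
  [[0,0,0],[0,0,0.0016],-1],
  [[0,0,0],[0,0,0.0032],-1],
  [[0,0,0],[0,0,0.0048],-1],
  [[0,0,0],[0,0,0.0064],-1],
  [[0,0,0],[0,0,0.008],-1],
])

```text
t: 21.08
eef_pos: [460.3, 213.7, 188.3]
tcp_rot: [2.617, -0.001, 1.377]
ft_force: [-6.5, 1.9, 8.7]
opening: 0.103
grip_force: 30.0
```

```bash
python3 fs.py
```

```text
nys [  2.87   1.2  140.72] F nys [-1.5  0.6 10.9] M [-0.14  0.44  0.07] rot [-0.07  0.09 -0.02] 0.10336620667095875 21.075
```

move_arm([
  [[0,0,0],[0,0,0.0016],-1],
  [[0,0,0],[0,0,0.0032],-1],
  [[0,0,0],[0,0,0.0048],-1],
  [[0,0,0],[0,0,0.0064],-1],
  [[0,0,0],[0,0,0.008],-1],
])

```text
t: 21.7
eef_pos: [464.4, 213.0, 181.0]
tcp_rot: [2.617, -0.001, 1.377]
ft_force: [-7.0, -0.5, 9.2]
opening: 0.102
grip_force: 30.0
```

```bash
python3 fs.py; python3 -c "
from h import *
for c in('wrist','scene'):
  p=eyes.read_camera(c)
  for n in('ledge','shuttle','catch','tall_plate'):
    for r in eyes.cut_out(p,n)[:1]:
      ys,xs=np.nonzero(r['mask']);print(c,n,r['score'],r['uv'],xs.min(),xs.max(),ys.min(),ys.max())
  print(proj(p,pan([16,16,16],[65]*3,[25,10,0])).round(1).tolist())
"
```

```text
nys [  2.87   1.25 132.27] F nys [-1.3 -1.9 11.4] M [-0.24  0.28  0.01] rot [-0.04  0.08 -0.03] 0.10203304828381579 21.7
wrist ledge 0.82 [284.9, 139.5] 274 289 123 159
wrist shuttle 0.89 [280.7, 134.6] 274 289 122 156
wrist catch 0.64 [278.9, 76.6] 272 289 66 122
wrist tall_plate 0.67 [277.6, 226.3] 267 289 148 336
[[291.1, 143.1], [290.4, 142.6], [290.0, 142.4]]
scene ledge 0.73 [297.9, 213.8] 284 308 206 220
scene shuttle 0.44 [302.0, 211.5] 282 308 205 220
scene catch 0.74 [235.3, 372.1] 201 270 340 408
scene tall_plate 0.93 [290.7, 182.2] 266 311 150 216
[[316.1, 194.2], [317.3, 198.6], [318.1, 201.5]]
```

move_arm([
  [[0,0,0],[0,0,0.0015],-1],
  [[0,0,0],[0,0,0.003],-1],
  [[0,0,0],[0,0,0.0045],-1],
  [[0,0,0],[0,0,0.006],-1],
  [[0,0,0],[0,0,0.0065],-1],
])

```text
t: 22.82
eef_pos: [467.7, 212.4, 175.3]
tcp_rot: [2.617, -0.001, 1.377]
ft_force: [-4.1, 0.8, 9.5]
opening: 0.104
grip_force: 30.0
```

```bash
python3 fs.py
```

```text
nys [  2.86   1.3  125.66] F nys [ 1.2  0.  10.4] M [-0.26  0.2   0.04] rot [-0.04  0.07 -0.03] 0.10416374321304116 22.825
```

move_arm([
  [[0,0,0],[0,0,0.001],-1],
  [[0,0,0],[0,0,0.002],-1],
  [[0,0,0],[0,0,0.002],-1],
  [[0,0,0],[0,0,0.002],-1],
  [[0,0,0],[0,0,0.002],-1],
])

```text
t: 23.45
eef_pos: [468.6, 212.2, 173.5]
tcp_rot: [2.617, -0.001, 1.377]
ft_force: [-3.5, -0.1, 7.2]
opening: 0.107
grip_force: 30.0
```

```bash
python3 fs.py
```

```text
nys [  2.86   1.28 123.66] F nys [ 0.6 -0.7  7.9] M [-0.18  0.13  0.04] rot [-0.03  0.07 -0.03] 0.10688179134668202 23.45
```

move_arm([
  [[0,0,0],[0,0,0.001],-1],
  [[0,0,0],[0,0,0.002],-1],
  [[0,0,0],[0,0,0.002],-1],
  [[0,0,0],[0,0,0.002],-1],
])

```text
t: 23.95
eef_pos: [469.6, 212.0, 171.8]
tcp_rot: [2.617, -0.001, 1.377]
ft_force: [-4.3, 0.0, 8.1]
opening: 0.105
grip_force: 30.0
```

```bash
python3 fs.py
```

```text
nys [  2.83   1.29 121.66] F nys [ 0.4 -0.8  9.2] M [-0.26  0.17 -0.  ] rot [-0.03  0.07 -0.03] 0.10546644174315455 23.95
```

move_arm([
  [[0,0,0],[0,0,-0.0015],-1],
  [[0,0,0],[0,0,-0.003],-1],
  [[0,0,0],[0,0,-0.0045],-1],
  [[0,0,0],[0,0,-0.0055],-1],
  [[0,0,0],[0,0,-0.0055],-1],
])

```text
t: 24.58
eef_pos: [466.9, 212.5, 176.6]
tcp_rot: [2.617, -0.001, 1.377]
ft_force: [-3.4, -0.0, 8.0]
opening: 0.101
grip_force: 30.0
```

```bash
python3 fs.py
```

```text
nys [  2.87   1.28 127.17] F nys [ 1.1 -0.7  8.6] M [-0.23  0.2   0.05] rot [-0.03  0.07 -0.03] 0.10085873668703398 24.575
```

move_arm([
  [[0,0,0],[0,0,-0.0005],-1],
  [[0,0,0],[0,0,-0.001],-1],
  [[0,0,0],[0,0,-0.0013],-1],
  [[0,0,0],[0,0,-0.0013],-1],
])

```text
t: 25.08
eef_pos: [466.3, 212.6, 177.6]
tcp_rot: [2.617, -0.001, 1.377]
ft_force: [-3.1, -0.7, 6.4]
opening: 0.102
grip_force: 30.0
```

```bash
python3 fs.py
```

```text
nys [  2.85   1.25 128.38] F nys [ 0.7 -1.3  6.9] M [-0.18 -0.    0.08] rot [-0.03  0.07 -0.03] 0.1017596692318564 25.075
```

move_arm([
  [[0,0,0],[0,0,-0.0005],-1],
  [[0,0,0],[0,0,-0.001],-1],
  [[0,0,0],[0,0,-0.0015],-1],
  [[0,0,0],[0,0,-0.0015],-1],
])

```text
t: 25.58
eef_pos: [465.7, 212.8, 178.6]
tcp_rot: [2.618, -0.0, 1.377]
ft_force: [4.3, -0.9, -1.6]
opening: 0.102
grip_force: 30.0
```

```bash
python3 fs.py
```

```text
nys [  2.79   1.28 129.51] F nys [ 3.  -0.  -3.6] M [-0.16 -0.43  0.15] rot [-0.    0.06 -0.04] 0.10248600922906859 25.575
```

The force fell from 6.9 N to -3.6 N, so the catch is holding the ledge. I set the plate back down about 0.7 mm and check it.

move_arm([
  [[0,0,0],[0,0,0.0004],-1],
  [[0,0,0],[0,0,0.0007],-1],
  [[0,0,0],[0,0,0.0007],-1],
])

```text
t: 25.95
eef_pos: [465.9, 212.7, 178.2]
tcp_rot: [2.618, -0.001, 1.377]
ft_force: [0.6, 1.1, 3.0]
opening: 0.104
grip_force: 30.0
```

```bash
python3 fs.py; python3 - <<'E'
from h import *
w=eyes.read_camera('wrist');s=eyes.read_camera('scene')
a=cv2.resize(w['img'][50:250,200:360],None,fx=2.5,fy=3);c=cv2.resize(s['img'][140:240,240:320],None,fx=5,fy=6)
cv2.imwrite('pics/z.png',cv2.cvtColor(np.hstack([a,c]),cv2.COLOR_RGB2BGR))
E
```

```text
nys [  2.78   1.31 129.07] F nys [1.8 1.2 2.4] M [-0.18 -0.36  0.23] rot [-0.02  0.07 -0.04] 0.10420988999887176 25.95
```

View pics/z.png

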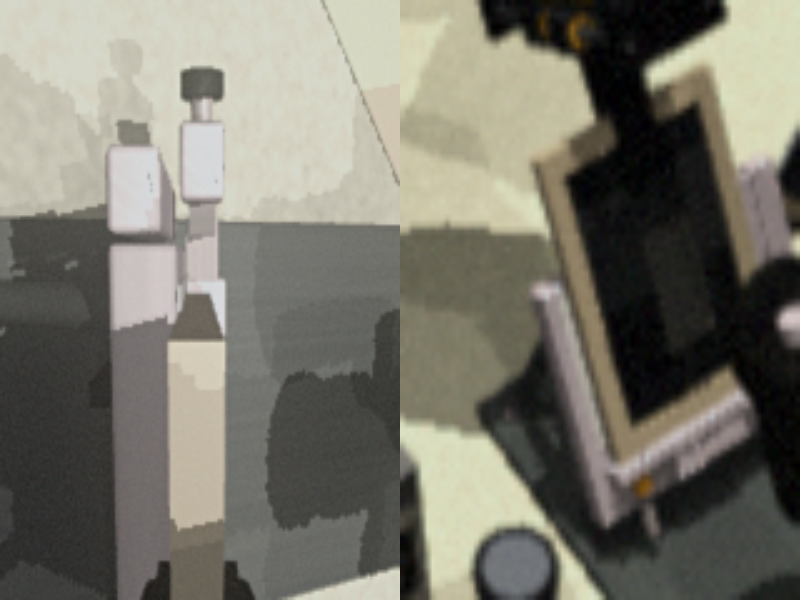

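The plate stands on the lowered ledge at crop (690,410), flat against the panel. I release it.

move_arm([
  [[0,0,0],[0,0,0],-0.75],
  [[0,0,0],[0,0,0],-0.7],
  [[0,0,0],[0,0,0],-0.6],
  [[0,0,0],[0,0,0],-0.5],
  [[0,0,0],[0,0,0],-0.4],
])

```text
t: 26.68
eef_pos: [465.8, 212.6, 177.9]
tcp_rot: [2.618, -0.0, 1.377]
ft_force: [-0.2, 0.7, -0.4]
opening: 0.287
grip_force: 0.0
```

move_arm([
  [[0,0,0],[0,0,-0.01],-0.3],
  [[0,0,0],[0,0,-0.03],-0.3],
  [[0,0,0],[0,0,-0.06],-0.3],
  [[0,0,0],[0,0,-0.1],-0.3],
  [[0,0,0],[0,0,-0.14],-0.3],
])

```text
t: 27.3
eef_pos: [396.3, 226.1, 300.2]
tcp_rot: [2.619, -0.0, 1.377]
ft_force: [0.7, 0.0, -0.3]
opening: 0.352
grip_force: 0.0
```

```bash
python3 - <<'E'
from h import *
for _ in range(3): w=eyes.read_camera('wrist')
s=eyes.read_camera('scene');print(readout.state()['eef_pos'],readout.state()['ft_force'],readout.state()['opening'])
for c,p in(('w',w),('s',s)):
  for n in('tall_plate','ledge','catch','target'):
    for r in eyes.cut_out(p,n)[:1]:
      ys,xs=np.nonzero(r['mask']);print(c,n,round(r['score'],2),r['uv'],xs.min(),xs.max(),ys.min(),ys.max())
  for z in(0,25): print(c,z,'pred',proj(p,pan([0,10,10,0,10,10],[60,60,-60,-60,60,-60],[z+165]*4+[z]*2)).round(0).tolist())
E
```

```text
[397.03475733 226.15534311 299.45084647] [-0.21079711  1.35609851  0.69136249] 0.3542372640144762
w tall_plate 0.61 [277.2, 205.7] 271 282 145 270
w ledge 0.63 [285.8, 146.0] 274 284 132 217
w catch 0.67 [279.3, 101.1] 273 283 95 131
w target 0.65 [266.0, 323.2] 242 287 307 336
w 0 pred [[272.0, 150.0], [283.0, 150.0], [283.0, 270.0], [273.0, 270.0], [281.0, 144.0], [281.0, 224.0]]
w 25 pred [[272.0, 151.0], [284.0, 151.0], [283.0, 282.0], [272.0, 282.0], [281.0, 145.0], [281.0, 228.0]]
s tall_plate 0.82 [290.6, 182.1] 266 310 151 217
s ledge 0.59 [295.8, 218.4] 282 308 207 222
s target 0.68 [234.1, 234.6] 216 246 213 256
s 0 pred [[300.0, 151.0], [302.0, 152.0], [267.0, 168.0], [265.0, 168.0], [316.0, 202.0], [283.0, 219.0]]
s 25 pred [[297.0, 143.0], [299.0, 144.0], [264.0, 160.0], [263.0, 160.0], [314.0, 195.0], [281.0, 212.0]]
```

The plate matches the ledge-down, centred prediction in both cameras, and the target still stands. I hand the job in.

```bash
python3 -c "
from h import *
print(env.job_done())"
```

```text
the job is handed in; nothing more can be done
None
```

I stood the focus target upright on a free spot of the table, seated the tall plate centred on the ledge and flat against the panel with the catch holding the ledge down, withdrew the gripper clear, and handed the job in at about 27.5 s; no verdict came back.

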